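Fuse up the bench supply panel, close and secure its cover, and switch it on

ROBOT

A 7-joint arm with a two-finger parallel gripper is mounted at the origin on the work surface. World frame = base frame: x ahead of the robot, y to its left, z up, the work surface at z = 0. Lengths are in m, angles in rad, forces in N, time in s.
With the tool pointing down it reaches from about 0.425 to 0.95 m from the base axis. Payload 4.7 kg.
Tool frame: the origin (TCP) lies between the finger pads; the fingertips stand 25 mm ahead of it and the grasp point (between the pads) lies 6 mm ahead of it; x points along the fingers, z is the direction in which the jaws open and shut, and the axes are right-handed (so a half turn about x gives the same grasp; the last joint's range is limited). The gripper opens to 85 mm and grips with 20 to 120 N. Pads are 22 mm wide; open, the fingers measure 114 mm over their backs; the gripper's body (76 mm by 85 mm) begins 54 mm behind the grasp point. The pads swing forward as they close: fully open they stand 13 mm farther back than shut.
Start: joints at [-1.205, 0.469, -0.049, 1.532, 0.024, 1.141, -0.082], TCP at [0.26, 0.623, 0.256] pointing down, gripper open.
Joint ranges: [-2.59, 2.59], [-0.33, 1.99], [-1.39, 1.29], [0.1, 2.45], [-1.04, 4.18], [0.21, 1.99], [-2.66, 2.66]. Speed limits (rad/s): [2.57, 2.57, 3.14, 3.14, 3.14, 3.14, 3.14].

INTERFACE

Orientations are given as a 3x3 rotation matrix whose columns are the frame's x, y, z axes.
In Python, from rig import * gives the robot as it stands. Calls block until the motion is done:
- movep(position, orientation): joint-space move of the TCP to a pose.
- move_l(position, attitude=None, feed=0.15, until_force=None): straight line of the TCP; attitude=None keeps the orientation; feed is the mean speed in m/s. With until_force (N) it stops when the force on the tool has changed by that much, and returns True; else False.
- move_joints(angles): joint-space move.
- command_gripper(opening, newtons=None): finger opening in m; newtons is the grip in N (None keeps the last); returns when the fingers have stopped.
- sleep(seconds).
- inverse_kinematics(position, orientation): joint angles nearest the present ones, or None.
- sense(): the state.
- camera(name): name is "side" or "top"; returns (picture, depth): 384x512x3 uint8, red, green, blue; 384x512 float32, m along the optical axis (not along the pixel's ray), 0 where there is no reading.
- camera_params(name): a dict with "K" (3x3 intrinsics, pixels), "dist" ([k1, k2, p1, p2, k3] as OpenCV has them; the pictures are not rectified), "position" and "rotation" of the camera in the world. Camera axes: x right, y down, z forward; pixel columns grow to the right and rows downward; lengths in m; the calibration is good to about 2 mm. A picture is of the moment at which its call begins. camera_params takes no time and is no camera call.
A pose or a line that the arm cannot do raises Unreachable and nothing moves.
- finish_job(): hands the job in, once; it reports no verdict.
The state is a dict: "time_s": time; "joint_pos": joint angles; "qd": joint speeds; "joint_efforts": joint torques, N m; "position": TCP position; "tcp_rot": TCP orientation; "wrist_force": force on the tool from outside, world axes, zero at the start; "ft_torque": the same for the moment, N m; "finger_gap": finger opening in m.
Only numpy, scipy, OpenCV 4.12 (cv2) and the standard library are available. Lean on these libraries where they do the work, as an engineer would, in place of code of your own. Each camera call takes 0.05 s, during which the arm holds its last target.

TASK

Press every long fuse lying on the green mat fully home into a way of its own in the open fuse panel, both ends down in their spring clips (any way will do; spare ways stay empty). Then lower the clear cover gently onto the case, turn both turnbuttons square across its front edge as far as they go, and only then push the switch lever over to on, away from the robot. Leave the small fuse and the other things on the mat where they are.

Things in the scene. Friction and masses are not known exactly. Their poses are not given: they have to be found in the camera images.
- panel: Fuse panel, fixed: open-topped grey steel case, 200 (x) x 300 (y) mm, walls 4 mm thick, 75 mm high. Origin: centre of its underside; x from its front (turnbuttons) to the hinge, y to its left, z up. Inside, four ways side by side, 60 mm apart, along x. On its right (-y) side, the isolator housing, 120 x 112 x 60 mm high, with the switch lever on top.
- way1 (a point): Seat point of the leftmost (+y) way: the centre of a fuse when fully home, 38.5 mm above the bench; axes as the panel's, x along the way. A way has two copper spring clips, 12 mm wide, centred 55.5 mm either side of this point in x; between them 99 mm are free for the fingers, down to the black base 16.5 mm below this point.
- way2 (a point): Seat point of the second way, as way1. A clip has a foot 10.5 mm below this point, on its right (-y) a fixed leaf 28 mm tall with a flared top, and on its left (+y) a leaf hinged at the foot and sprung inwards, whose rounded nose 19 mm above the foot snaps over the fuse.
- way3 (a point): Seat point of the third way, as way1. The fuse is pressed straight down past the noses: both clips together take about 10 N, then snap it in. Thin ribs 12 mm high stand on the black base midway between the ways.
- way4 (a point): Seat point of the rightmost way, as way1. Across both ends of all the ways runs a black end wall, its inner face 69.5 mm from this point in x (6 mm beyond the end of a centred fuse), its top 1.5 mm above this point.
- fuse_a: Long cartridge fuse: straight tube of 21 mm diameter, 127 mm long, cream body with a 16 mm brass ferrule at each end, about 90 g; both ends alike. Origin: its middle, on its axis; x runs along its length (it may be rolled about x by any angle). At the start it lies on the green mat (2 mm thick) to the left of the panel. Two to four of the fuses are present.
- fuse_b: Long cartridge fuse, as fuse_a.
- fuse_c: Long cartridge fuse, as fuse_a.
- fuse_d: Long cartridge fuse, as fuse_a.
- cover (a joint): Angle of the cover: 0 = closed, flat on the case; 1.48 to 1.75 at the start (standing up); 1.85 at most. A clear pane in a grey frame, 200 mm from hinge to front edge, 300 mm wide, 6 mm thick, 0.35 kg, on stiff hinges along the case's far top edge: it stays at any angle and takes 0.4 to 4 N at its front edge to move.
- cover_hinge (a point): Middle of the cover's hinge line, on the cover's under face, 75 mm above the bench at the panel's far edge; axes as the panel's (fixed). The hinge runs along y. At cover angle a the point of the cover's under face at distance r from the hinge is at -r cos a along x and r sin a up.
- cover_tab (a point): Centre of the finger tab, 22 x 70 x 6 mm, in the middle of the cover's front edge, 211 mm from the hinge; it moves with the cover.
- button_left (a joint): Left turnbutton: steel bar 12 mm wide, 14 high, 50 long on an upright pivot, underside 83 mm above the bench (2 mm above the closed cover). 0 = nose along the case's front, pointing outwards (panel's +y), clear of the cover; 1.571 (stop) = nose to +x, square across the cover's edge. Grows clockwise seen from above. Starts -0.4 to 0.1; stop at -0.5. Stiff (0.06 N m), stays where it is left.
- button_left_pivot (a point): On the pivot axis of the left turnbutton, at half the bar's height, 90 mm above the bench; axes as the panel's. 13 mm in front of the case, 100 mm left of its middle. The bar reaches 38 mm from the pivot to its nose and 12 mm the other way.
- button_right (a joint): Right turnbutton, the mirror image of the left: 0 = nose along the front pointing outwards (-y of the panel), 1.571 (stop) = nose to +x, square across the cover. It grows as the button turns anticlockwise seen from above. Starts at -0.4 to 0.1; lower stop -0.5.
- button_right_pivot (a point): On the pivot axis of the right turnbutton, 100 mm right of the middle of the case, as for the left.
- switch (a joint): Switch lever on top of the isolator housing: 0 = off, leaning 0.5 rad towards the panel's front (-x, towards the robot); 1.0 (stop) = on, leaning 0.5 rad away from the robot (+x). Starts at 0 to 0.12; moves with about 1 N at its ball and stays where it is left.
- switch_tip (a point): Centre of the black ball (26 mm diameter) at the end of the switch lever, 80 mm from the lever's pivot; the pivot is 82 mm above the bench, 235 mm to the right (-y) of the panel's middle; it swings in the panel's x-z plane.
- small_fuse: A small fuse, 14 mm diameter and 51 mm long, lying on the mat among the others; not part of the job. Origin: its middle.
- pot: A potentiometer, 24 x 24 mm, 38 mm high over its upright shaft, standing on the mat; not part of the job. Origin: centre of its underside.
- screwdriver: A screwdriver, 190 mm long, on the left of the mat; not part of the job. Origin: centre of its underside.
Mind the look-alikes: they are no part of the job. Leave any pink look-alike of the fuse_c alone. Leave any red look-alike of the fuse_a alone.

How it is judged:
On the way, in this order (a step that is already met when the one before it is completed fails the run):
1. every long fuse is home in a way of the panel, the cover still up and the switch still off ((horizontal distance between fuse_a and way1 below 0.011 m or horizontal distance between fuse_a and way2 below 0.011 m or horizontal distance between fuse_a and way3 below 0.011 m or horizontal distance between fuse_a and way4 below 0.011 m) and z of each of fuse_a, fuse_b, fuse_c, fuse_d in the frame of panel below 0.042 m and angle between the x axis of each of fuse_a, fuse_b, fuse_c, fuse_d and the x axis of panel, either way round below 0.06 rad and (horizontal distance between fuse_b and way1 below 0.011 m or horizontal distance between fuse_b and way2 below 0.011 m or horizontal distance between fuse_b and way3 below 0.011 m or horizontal distance between fuse_b and way4 below 0.011 m) and (horizontal distance between fuse_c and way1 below 0.011 m or horizontal distance between fuse_c and way2 below 0.011 m or horizontal distance between fuse_c and way3 below 0.011 m or horizontal distance between fuse_c and way4 below 0.011 m) and (horizontal distance between fuse_d and way1 below 0.011 m or horizontal distance between fuse_d and way2 below 0.011 m or horizontal distance between fuse_d and way3 below 0.011 m or horizontal distance between fuse_d and way4 below 0.011 m) and value of joint cover above 1 rad and value of joint switch below 0.3 rad), for 0.2 s.
2. the cover is down on the case, the switch still off (value of joint cover below 0.035 rad and value of joint switch below 0.3 rad), for 0.2 s.
3. both turnbuttons are turned across the cover, the switch still off (all of step 2 and value of joint each of button_left, button_right above 1.4 rad), for 0.2 s.
4. the switch is on (value of joint switch above 0.85 rad), for 0.2 s.
At the end, for the whole second after the job is handed in: Every long fuse is in a way (centre within 11 mm of its seat point seen from above, at most 3.5 mm above it, axis within 0.06 rad), the cover is closed (below 0.035 rad), both turnbuttons are turned (at least 1.40 of 1.57 rad) and the switch is on (above 0.85 of 1.0 rad) ((horizontal distance between fuse_a and way1 below 0.011 m or horizontal distance between fuse_a and way2 below 0.011 m or horizontal distance between fuse_a and way3 below 0.011 m or horizontal distance between fuse_a and way4 below 0.011 m) and z of each of fuse_a, fuse_b, fuse_c, fuse_d in the frame of panel below 0.042 m and angle between the x axis of each of fuse_a, fuse_b, fuse_c, fuse_d and the x axis of panel, either way round below 0.06 rad and (horizontal distance between fuse_b and way1 below 0.011 m or horizontal distance between fuse_b and way2 below 0.011 m or horizontal distance between fuse_b and way3 below 0.011 m or horizontal distance between fuse_b and way4 below 0.011 m) and (horizontal distance between fuse_c and way1 below 0.011 m or horizontal distance between fuse_c and way2 below 0.011 m or horizontal distance between fuse_c and way3 below 0.011 m or horizontal distance between fuse_c and way4 below 0.011 m) and (horizontal distance between fuse_d and way1 below 0.011 m or horizontal distance between fuse_d and way2 below 0.011 m or horizontal distance between fuse_d and way3 below 0.011 m or horizontal distance between fuse_d and way4 below 0.011 m) and value of joint cover below 0.035 rad and value of joint switch above 0.85 rad and value of joint each of button_left, button_right above 1.4 rad); the robot touches nothing.
It fails at once if the cover is slammed (faster than 2 rad/s) (velocity of joint cover below -2 rad/s).
It fails at once if the small fuse or the potentiometer is moved more than 60 mm (distance of any of small_fuse, pot from where it was at the start of the episode above 0.06 m).
It fails at once if the screwdriver is moved more than 40 mm (distance of screwdriver from where it was at the start of the episode above 0.04 m).
Of fuse_a, fuse_b, fuse_c, fuse_d only 2 to 4 are there at a start; the rules pass over those that are not, and their reading is None.
At some moment in a run one of fuse_a, fuse_b, fuse_c, fuse_d may be knocked a few centimetres aside while the robot is not near it.
Once in a run the grip may slacken for a moment while it holds something.
It also fails if it takes over 210 s, if anything falls off the work surface, if the arm or the gripper's body presses on something with over 40 N, if the wrist force passes 120 N, or if a joint passes its speed limit or range.

## Working session

There is one attempt and no reset: what is moved stays moved. The work goes in short steps, each a Python script; the robot and the scene stay as the last script left them, time stands still between calls to the robot, and variables do not carry over. Pictures are saved under pics/ and viewed, and the job is handed in when it is done.

```bash
ls; mkdir -p pics; python3 - <<'E'
from rig import *
import cv2
for n in ("top","side"):
    p,d=camera(n); cv2.imwrite(f"pics/{n}0.png",p[:,:,::-1]); import numpy as np; np.save(f"pics/{n}0.npy",d)
    print(n,camera_params(n))
s=sense(); print(s)
E
```

```text
pics
top {'K': array([[457.66604193,   0.        , 257.45221869],
       [  0.        , 457.66604193, 188.00382905],
       [  0.        ,   0.        ,   1.        ]]), 'dist': array([-0.05809588,  0.        ,  0.        ,  0.        ,  0.        ]), 'position': array([0.50732293, 0.05943892, 1.31365294]), 'rotation': array([[-0.02714149, -0.99701379,  0.07229693],
       [-0.9996212 ,  0.0274    ,  0.00258611],
       [-0.00455932, -0.07219935, -0.9973798 ]])}
side {'K': array([[395.91458441,   0.        , 258.70377324],
       [  0.        , 395.91458441, 189.27973204],
       [  0.        ,   0.        ,   1.        ]]), 'dist': array([-0.00938651,  0.        ,  0.        ,  0.        ,  0.        ]), 'position': array([0.34126856, 0.84957866, 0.87592293]), 'rotation': array([[-0.95478013, -0.18338446,  0.23401933],
       [-0.2967953 ,  0.63431051, -0.71383662],
       [-0.01753438, -0.75101286, -0.66005472]])}
{'time_s': 0.1, 'joint_pos': array([-1.20492835,  0.46934748, -0.04862464,  1.53356171,  0.02412495,
        1.14103023, -0.08231904]), 'qd': array([ 0.00110978, -0.00182616, -0.00048867, -0.00253831,  0.00011156,
        0.00048018,  0.00046643]), 'joint_efforts': array([ 4.38140441e-04, -5.11517823e+01, -4.72744473e-02, -2.38389552e+01,
        1.07313393e-02,  4.34389294e-03,  1.44806825e-05]), 'position': array([0.25939061, 0.62264615, 0.25538081]), 'tcp_rot': array([[-6.10159315e-04, -9.23103768e-01,  3.84550467e-01],
       [-1.65091493e-03,  3.84550944e-01,  9.23102294e-01],
       [-9.99998451e-01, -7.16206432e-05, -1.75860313e-03]]), 'wrist_force': array([ 0.06891788, -1.17301361, -0.47691903]), 'ft_torque': array([ 0.02457737,  0.02908204, -0.0356317 ]), 'finger_gap': 0.08531788186528974}
```

View pics/top0.png

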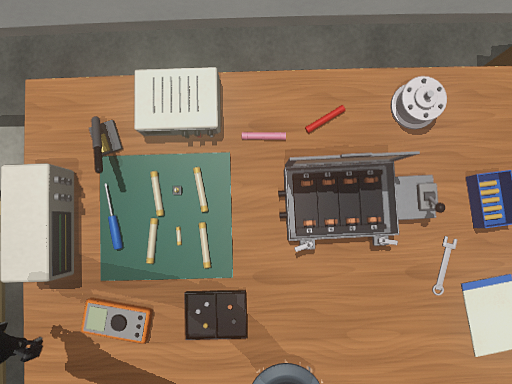

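View pics/side0.png

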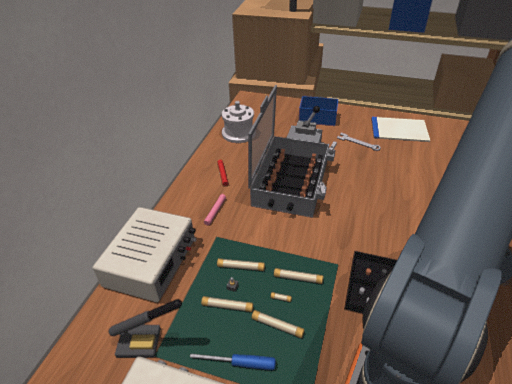

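```bash
cat > h.py <<'E'
import numpy as np, cv2
from rig import camera_params
def ray(cam,uv):
    c=camera_params(cam); uv=np.asarray(uv,float).reshape(-1,1,2)
    n=cv2.undistortPoints(uv,c["K"],np.array(c["dist"])).reshape(-1,2)
    d=np.c_[n,np.ones(len(n))]@np.array(c["rotation"]).T
    return np.array(c["position"]),d
def onz(cam,uv,z):
    p,d=ray(cam,uv); return p+d*((z-p[2])/d[:,2])[:,None]
def proj(cam,P):
    c=camera_params(cam); R=np.array(c["rotation"]); 
    Pc=(np.asarray(P,float).reshape(-1,3)-c["position"])@R
    return cv2.projectPoints(Pc.reshape(-1,1,3),np.zeros(3),np.zeros(3),c["K"],np.array(c["dist"]))[0].reshape(-1,2)
def fuses(pic,zc=0.0125,cam="top"):
    """long things of cream/brass on the mat"""
    hsv=cv2.cvtColor(pic,cv2.COLOR_RGB2HSV)
    m=((hsv[...,0]>8)&(hsv[...,0]<36)&(hsv[...,2]>120)).astype(np.uint8)
    # mat area
    out=[]
    n,l,st,ce=cv2.connectedComponentsWithStats(m)
    for i in range(1,n):
        if st[i,4]<40: continue
        q=np.argwhere(l==i)[:,::-1].astype(np.float32)
        r=cv2.minAreaRect(q); 
        box=cv2.boxPoints(r); e=sorted([(np.linalg.norm(box[k]-box[(k+1)%4]),k) for k in range(4)])
        k=e[0][1]; a=(box[k]+box[(k+1)%4])/2; b=(box[(k+2)%4]+box[(k+3)%4])/2
        W=onz(cam,[a,b],zc); L=np.linalg.norm(W[1]-W[0])
        C=onz(cam,[(a+b)/2],zc)[0]; d=W[1]-W[0]
        out.append(dict(px=r[0],c=C,L=L,w=min(r[1]),yaw=np.arctan2(d[1],d[0])%np.pi))
    return out
E
python3 - <<'E'
import cv2,numpy as np
from h import *
p=cv2.imread("pics/top0.png")[:,:,::-1].copy()
for f in fuses(p):
    if .02<f['L']<.2: print(np.round(f['px'],1),f['c'].round(4),round(f['L'],4),round(f['w'],1),round(f['yaw'],3))
c=p[140:255,270:450]; cv2.imwrite("pics/pan0.png",cv2.resize(c,None,fx=4.4,fy=4.4,interpolation=cv2.INTER_CUBIC)[:,:,::-1])
c=p[148:285,95:240]; cv2.imwrite("pics/mat0.png",cv2.resize(c,None,fx=4,fy=4,interpolation=cv2.INTER_CUBIC)[:,:,::-1])
E
```

```text
[200.  188.9] [0.6036 0.2267 0.0125] 0.1288 6.6 0.174
[156.2 193. ] [0.5954 0.3525 0.0125] 0.1292 6.7 0.138
[487.6 183.1] [ 0.5975 -0.6025  0.0125] 0.0511 5.1 1.665
[489.5 191.4] [ 0.5733 -0.6065  0.0125] 0.0524 4.7 1.68
[490.4 199.6] [ 0.5495 -0.6078  0.0125] 0.051 4.5 1.679
[492.1 207.9] [ 0.5256 -0.6114  0.0125] 0.0539 4.4 1.678
[493.  216.1] [ 0.5019 -0.6123  0.0125] 0.0492 4.5 1.677
[151.4 240.4] [0.4606 0.3682 0.0125] 0.1289 7.0 3.027
[329. 221.] [ 0.5022 -0.1377  0.0125] 0.0228 4.0 1.542
[309.5 222.5] [ 0.4995 -0.0821  0.0125] 0.0312 5.0 1.543
[204.1 244.5] [0.4453 0.2183 0.0125] 0.1283 6.6 0.091
[178.2 235.5] [0.4728 0.2913 0.0125] 0.0536 4.0 0.075
```

View pics/pan0.png

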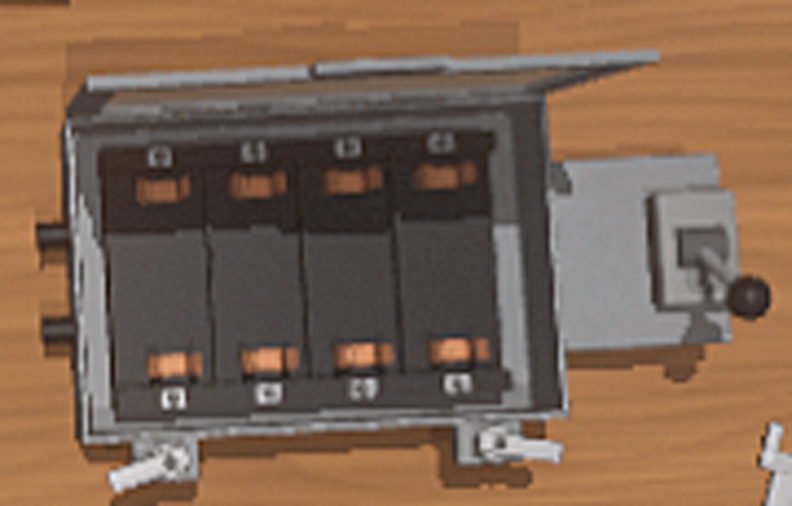

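View pics/mat0.png

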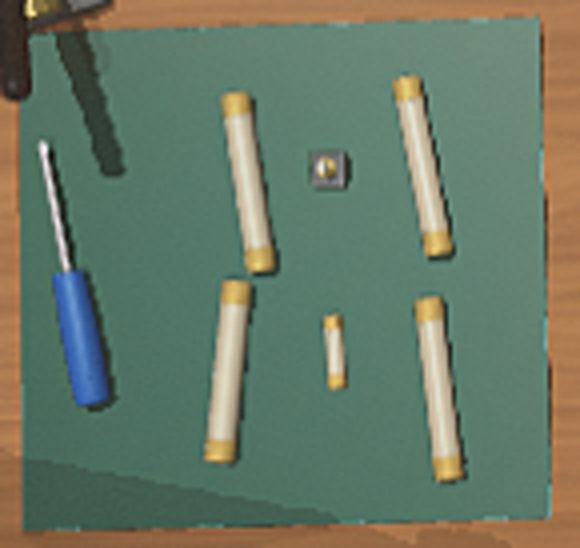

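```bash
python3 - <<'E'
import cv2,numpy as np
p=cv2.imread("pics/side0.png")
c=p[80:220,240:350]; cv2.imwrite("pics/span0.png",cv2.resize(c,None,fx=4.2,fy=4.2,interpolation=cv2.INTER_CUBIC))
p=cv2.imread("pics/top0.png")
c=p[195:255,280:400]; cv2.imwrite("pics/pan1.png",cv2.resize(c,None,fx=6.6,fy=6.6,interpolation=cv2.INTER_CUBIC))
E
```

```text
(no output)
```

View pics/span0.png

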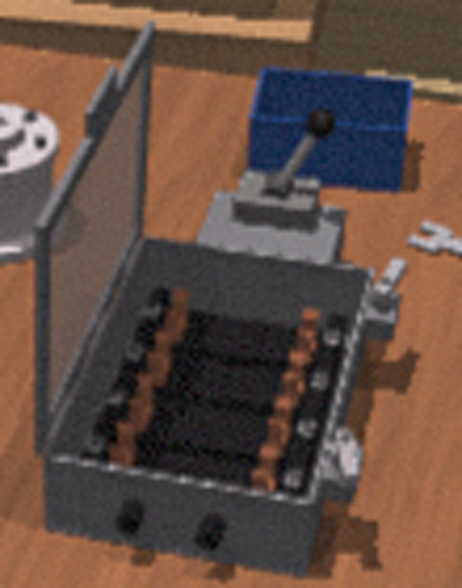

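View pics/pan1.png

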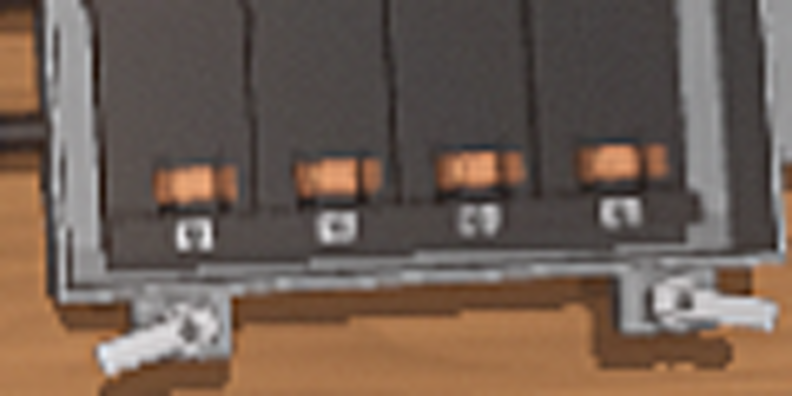

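```bash
python3 - <<'E'
import cv2,numpy as np
from h import *
from scipy.optimize import least_squares
pp=lambda X,Y,s,u0,v0:((X+.5)/s-.5+u0,(Y+.5)/s-.5+v0)
P1=lambda X,Y:pp(X,Y,6.6,280,195); P0=lambda X,Y:pp(X,Y,4.4,270,140); S=lambda X,Y:pp(X,Y,4.2,240,80)
T=[((-.1,.15,.075),P1(62,298)),((-.1,-.15,.075),P1(780,258)),((-.113,.1,.098),P1(197,325)),((-.113,-.1,.098),P1(676,302)),((.1,.15,.075),P0(68,122))]
Sd=[((-.1,.15,.075),S(318,500)),((-.1,-.15,.075),S(370,268)),((.1,.15,.075),S(48,458)),((-.113,.1,.098),S(345,443)),((-.113,-.1,.098),S(385,290))]
def W(q,L):
    c,s=np.cos(q[2]),np.sin(q[2]); L=np.array(L); return np.c_[q[0]+c*L[:,0]-s*L[:,1],q[1]+s*L[:,0]+c*L[:,1],L[:,2]]
def res(q,sets):
    r=[]
    for cam,A in sets: r.append(proj(cam,W(q,[a for a,_ in A]))-np.array([b for _,b in A]))
    return np.vstack(r).ravel()
for sets in ([("top",T)],[("side",Sd)],[("top",T),("side",Sd)]):
    s=least_squares(res,[.57,-.13,0],args=(sets,)); print(s.x.round(4)); print(res(s.x,sets).reshape(-1,2).round(1).tolist())
q=s.x=least_squares(res,[.57,-.13,0],args=([("top",T)],)).x
# draw ways overlay
p=cv2.imread("pics/top0.png");c=p[140:255,270:450];im=cv2.resize(c,None,fx=4.4,fy=4.4,interpolation=cv2.INTER_CUBIC)
def dr(pts,col):
    for u,v in proj("top",W(q,pts)): cv2.circle(im,(int((u-270+.5)*4.4),int((v-140+.5)*4.4)),2,col,-1)
for i,y in enumerate((.09,.03,-.03,-.09)):
    for sx in(-1,1):
        dr([(sx*.0555,y-.0105,.056),(sx*.0555,y+.0105,.047),(sx*.0555,y,.028)],(0,0,255)); 
        dr([(sx*.0495,y-.0105,.056),(sx*.0615,y-.0105,.056)],(255,0,0))
dr([(sx*.1,sy*.15,.075) for sx in(-1,1) for sy in (-1,1)],(0,255,0))
dr([(x,y,.034) for x in(-.06,0,.06) for y in (-.06,0,.06)],(0,255,255))
cv2.imwrite("pics/ov0.png",im)
# depth checks
d=np.load("pics/top0.npy"); print(d[168:245:8,285:400:12].round(3))
E
```

```text
[ 0.5581 -0.1645  0.0246]
[[-0.5, 0.3], [1.2, 0.3], [-1.3, 0.5], [1.3, -0.1], [-0.7, -1.0]]
[ 0.5561 -0.163   0.0368]
[[-0.4, 1.4], [0.8, 0.2], [-0.9, 0.6], [0.7, -0.9], [-0.2, -1.9]]
[ 0.5572 -0.1641  0.0292]
[[-0.5, 0.9], [1.2, 0.4], [-1.2, 1.0], [1.4, -0.0], [-1.0, -0.5], [-1.1, 1.2], [0.9, 0.1], [-1.4, 0.1], [0.1, -1.1], [-0.3, -2.0]]
[[1.247 1.249 1.257 1.277 1.293 1.312 1.315 1.313 1.313 1.242]
 [1.243 1.277 1.276 1.278 1.28  1.275 1.289 1.299 1.312 1.242]
 [1.261 1.301 1.286 1.293 1.291 1.292 1.292 1.294 1.309 1.245]
 [1.264 1.286 1.289 1.293 1.291 1.29  1.29  1.289 1.291 1.252]
 [1.298 1.293 1.291 1.291 1.292 1.29  1.291 1.288 1.29  1.257]
 [1.311 1.289 1.29  1.286 1.291 1.285 1.289 1.288 1.287 1.261]
 [1.26  1.288 1.292 1.291 1.286 1.29  1.286 1.288 1.285 1.262]
 [1.31  1.284 1.286 1.289 1.286 1.284 1.285 1.273 1.271 1.267]
 [1.304 1.266 1.27  1.306 1.301 1.304 1.3   1.307 1.298 1.271]
 [1.302 1.303 1.229 1.311 1.302 1.306 1.305 1.305 1.208 1.214]]
```

View pics/ov0.png

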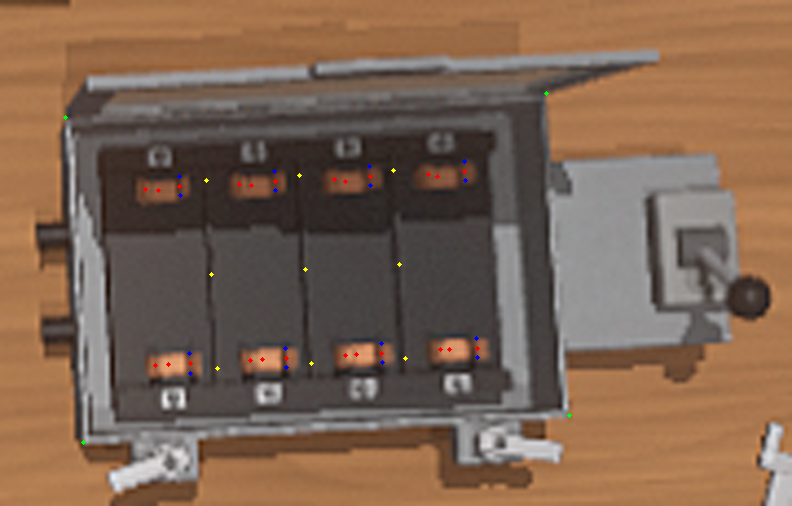

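```bash
cat >> h.py <<'E'
from rig import *
PAN=np.array([.5578,-.1645,.0255])
def pw(x,y,z):
    c,s=np.cos(PAN[2]),np.sin(PAN[2]); return np.array([PAN[0]+c*x-s*y,PAN[1]+s*x+c*y,z])
def Rd(yaw):
    """tool down, jaws open perpendicular to direction yaw"""
    if yaw>np.pi/2: yaw-=np.pi
    x=np.array([0,0,-1.]); z=np.array([-np.sin(yaw),np.cos(yaw),0]); return np.c_[x,np.cross(z,x),z]
def find(p=None,im=False):
    if p is None: p,_=camera("top")
    f=[f for f in fuses(p) if .11<f['L']<.145 and f['c'][1]>.12 and f['c'][1]<.55]
    return (f,p) if im else f
def st(m=""):
    s=sense(); print(m,"t%.1f"%s['time_s'],s['position'].round(4),"F",s['wrist_force'].round(1),"gap %.4f"%s['finger_gap']); return s
ZG=.030
def pick(f,zg=ZG):
    R=Rd(f['yaw']); c=f['c']
    command_gripper(.05,100)
    movep([c[0],c[1],.13],R); hit=move_l([c[0],c[1],zg],feed=.1,until_force=12); s=st("down %s"%hit)
    command_gripper(.0,100); s=st("grip")
    move_l([c[0],c[1],.17],feed=.25); s=st("lift"); return s
E
python3 - <<'E'
from h import *
fs=find(); 
for f in fs: print(f['c'].round(4),round(f['yaw'],3))
f=min(fs,key=lambda f:np.hypot(f['c'][0]-.445,f['c'][1]-.218)); s=pick(f)
import cv2
for n in("top","side"):
    p,_=camera(n); cv2.imwrite(f"pics/{n}1.png",p[:,:,::-1])
E
```

```text
[0.6036 0.2267 0.0125] 0.174
[0.5954 0.3525 0.0125] 0.138
[0.4606 0.3682 0.0125] 3.027
[0.4453 0.2182 0.0125] 0.094
down False t3.4 [0.4457 0.2185 0.0305] F [0.4 0.8 0.2] gap 0.0503
grip t3.8 [0.4457 0.2184 0.0309] F [-1.2 -0.   6.2] gap 0.0175
lift t4.5 [0.4445 0.2178 0.1691] F [-0.9 -0.2 -1.4] gap 0.0171
```

View pics/side1.png

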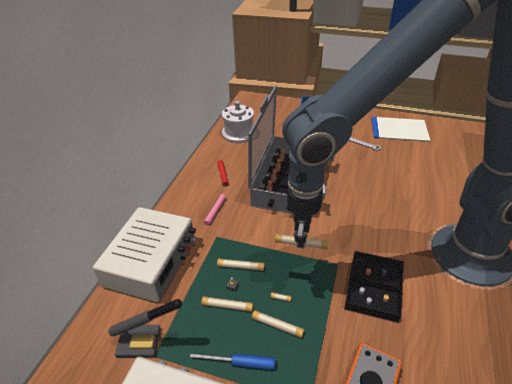

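```bash
python3 - <<'E'
import cv2
p=cv2.imread("pics/side1.png")
cv2.imwrite("pics/c1.png",cv2.resize(p[195:265,250:350],None,fx=7,fy=7,interpolation=cv2.INTER_CUBIC))
E
```

```text
(no output)
```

View pics/c1.png

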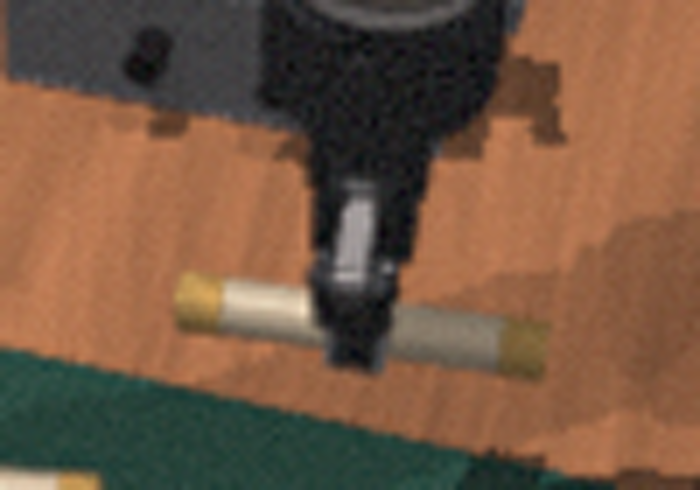

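```bash
cat >> h.py <<'E'
def held(uv2,s):
    """ends in side view -> points in vertical plane thru TCP, containing tool y"""
    o,d=ray("side",uv2); n=s['tcp_rot'][:,2]; P=o+d*(((s['position']-o)@n)/(d@n))[:,None]
    u=s['tcp_rot'][:,1]; L=(P-s['position'])@u; z=P[:,2]-s['position'][2]
    print("ends along",L.round(4),"dz from tcp",z.round(4),"len",np.linalg.norm(P[1]-P[0]).round(4),"tilt",((z[1]-z[0])/(L[1]-L[0])).round(3))
E
python3 - <<'E'
from h import *
f=lambda X,Y:((X+.5)/7-.5+250,(Y+.5)/7-.5+195)
held([f(177,302),f(548,351)],sense())
E
```

```text
ends along [-0.0642  0.0639] dz from tcp [-0.019  -0.0165] len 0.1282 tilt 0.019
```

```bash
cat >> h.py <<'E'
def place(y,x=0.,h=.018):
    R=Rd(PAN[2]); P=pw(x,y,0)
    movep([P[0],P[1],.18],R); s=st("above")
    if s['finger_gap']<.008: print("LOST"); return s
    move_l([P[0],P[1],.0385+h+.026],feed=.15,until_force=25); st("at nose")
    hit=move_l([P[0],P[1],.0385+h-.001],feed=.03,until_force=40); s=st("pressed %s"%hit); return s
E
python3 - <<'E'
from h import *
place(-.09)
for n in("top","side"):
    p,_=camera(n); cv2.imwrite(f"pics/{n}2.png",p[:,:,::-1])
    
E
```

```text
above t6.4 [ 0.5607 -0.2525  0.1797] F [-0.5  0.6 -0.7] gap 0.0171
at nose t7.2 [ 0.5608 -0.2546  0.0833] F [ 0.5 -0.4 -0.3] gap 0.0174
pressed False t8.3 [ 0.5602 -0.2552  0.0569] F [-2.1 -0.1 10.5] gap 0.0172
```

View pics/side2.png

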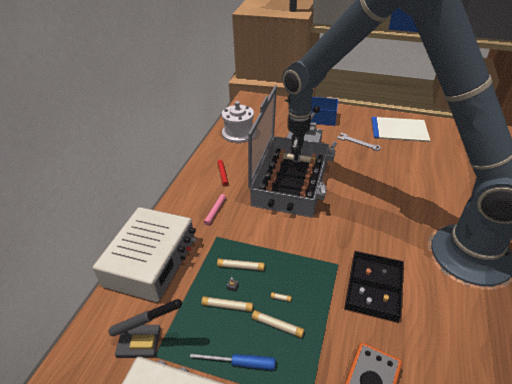

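```bash
cat >> h.py <<'E'
def press_more():
    s=sense(); p=s['position'].copy(); hit=move_l([p[0],p[1],max(p[2]-.008,.0485)],feed=.02,until_force=22); return st("more %s"%hit)
def release():
    s=sense(); p=s['position'].copy(); command_gripper(.045); st("open"); move_l([p[0],p[1],.19],feed=.25); return st("up")
E
python3 - <<'E'
from h import *
press_more(); release()
p=pw(-.25,.25,.35); 
movep([.45,.12,.28],Rd(0))
for n in("top","side"):
    p,_=camera(n); cv2.imwrite(f"pics/{n}3.png",p[:,:,::-1])
p,d=camera("top")
cv2.imwrite("pics/pan3.png",cv2.resize(p[140:255,270:450],None,fx=4.4,fy=4.4,interpolation=cv2.INTER_CUBIC)[:,:,::-1])
E
```

```text
more True t8.6 [ 0.5603 -0.2554  0.0569] F [-1.2 -0.1  6.9] gap 0.0171
open t9.0 [ 0.56   -0.2556  0.0561] F [-0.   0.2  0.1] gap 0.0449
up t9.7 [ 0.5595 -0.2549  0.1889] F [0.9 0.1 0.2] gap 0.0450
```

View pics/pan3.png

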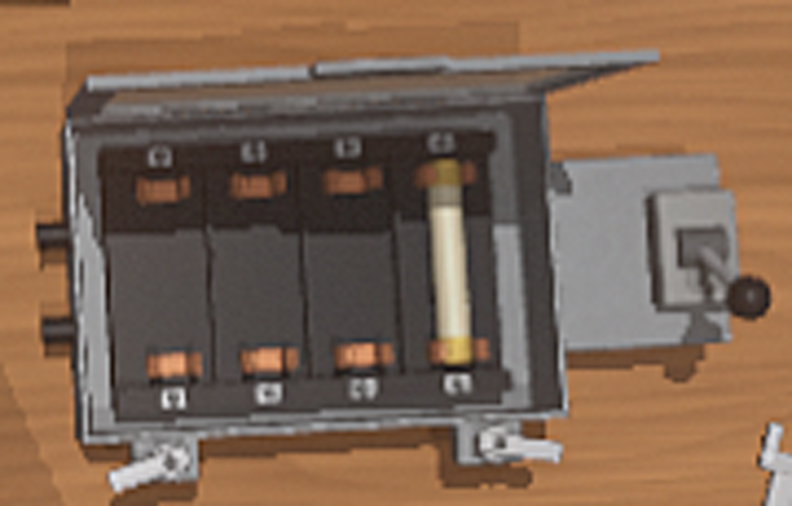

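View pics/top3.png

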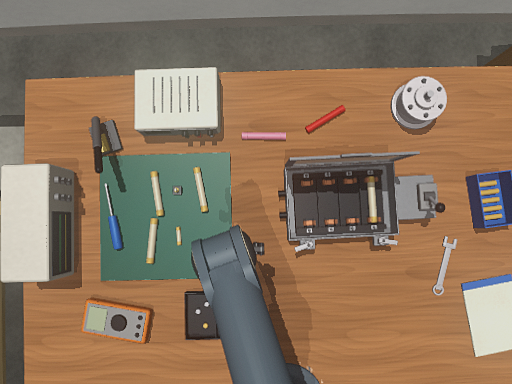

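```bash
cat >> h.py <<'E'
def wayz(n=3):
    """top-surface height along each way from depth, three spots"""
    c=camera_params("top"); ds=[camera("top")[1] for _ in range(n)]; d=np.median(ds,0)
    for i,y in enumerate((.09,.03,-.03,-.09)):
        o=[]
        for x in(-.058,-.035,0,.035,.058):
            u,v=proj("top",pw(x,y,.049))[0].round().astype(int)
            w=d[v-1:v+2,u-1:u+2]; z=[]
            for a in range(-2,3):
                for b in range(-1,2):
                    D=d[v+b,u+a]
                    if D>0:
                        oo,r=ray("top",[(u+a,v+b)]); z.append((oo+r[0]*D)[2])
            o.append(np.percentile(z,75).round(4))
        print("way",i+1,o)
E
python3 - <<'E'
from h import *
wayz()
E
```

```text
way 1 [np.float64(0.0298), np.float64(0.0236), np.float64(0.0246), np.float64(0.0249), np.float64(0.0288)]
way 2 [np.float64(0.031), np.float64(0.0242), np.float64(0.0242), np.float64(0.024), np.float64(0.0275)]
way 3 [np.float64(0.0303), np.float64(0.0239), np.float64(0.0243), np.float64(0.024), np.float64(0.0286)]
way 4 [np.float64(0.0493), np.float64(0.0492), np.float64(0.0507), np.float64(0.0495), np.float64(0.0501)]
```

```bash
cat >> h.py <<'E'
def cycle(near,y,tag):
    fs=find()
    for f in fs: print(f['c'].round(4),round(f['yaw'],3))
    f=min(fs,key=lambda f:np.hypot(f['c'][0]-near[0],f['c'][1]-near[1]))
    if np.hypot(f['c'][0]-near[0],f['c'][1]-near[1])>.08: print("far"); return
    s=pick(f)
    if s['finger_gap']<.012: print("MISSED"); return
    s=place(y)
    if s['finger_gap']<.012: return
    if s['position'][2]>.06: print("HIGH - stop"); return
    press_more(); release(); movep([.45,.12,.28],Rd(0))
    for n in("top","side"):
        p,_=camera(n); cv2.imwrite(f"pics/{n}{tag}.png",p[:,:,::-1])
    wayz(1)
E
python3 - <<'E'
from h import *
cycle((.6036,.2267),-.03,"4")
E
```

```text
[0.6036 0.2267 0.0125] 0.174
[0.5954 0.3525 0.0125] 0.138
[0.4606 0.3682 0.0125] 3.027
down False t13.8 [0.6042 0.2269 0.0307] F [0.1 0.4 1.2] gap 0.0504
grip t14.2 [0.604  0.2268 0.031 ] F [-1.1 -0.9  6. ] gap 0.0172
lift t14.9 [0.6025 0.2264 0.1685] F [-0.9 -0.3 -1.7] gap 0.0173
above t16.5 [ 0.5588 -0.1939  0.1797] F [-0.   0.3  0.1] gap 0.0156
at nose t17.3 [ 0.5593 -0.1946  0.0832] F [-1.1 -0.1 -1.4] gap 0.0158
pressed True t18.0 [ 0.5626 -0.1972  0.0673] F [-1.  -2.5  6.3] gap 0.0113
```

```bash
python3 - <<'E'
from h import *
st()
p,_=camera("top"); q,_=camera("side")
cv2.imwrite("pics/a4.png",cv2.resize(p[140:255,270:450],None,fx=4.2,fy=4.2,interpolation=cv2.INTER_CUBIC)[:,:,::-1])
cv2.imwrite("pics/b4.png",cv2.resize(q[90:220,240:350],None,fx=4.2,fy=4.2,interpolation=cv2.INTER_CUBIC)[:,:,::-1])
E
```

```text
t18.0 [ 0.5626 -0.1972  0.0673] F [-1.  -2.5  6.3] gap 0.0113
```

View pics/a4.png

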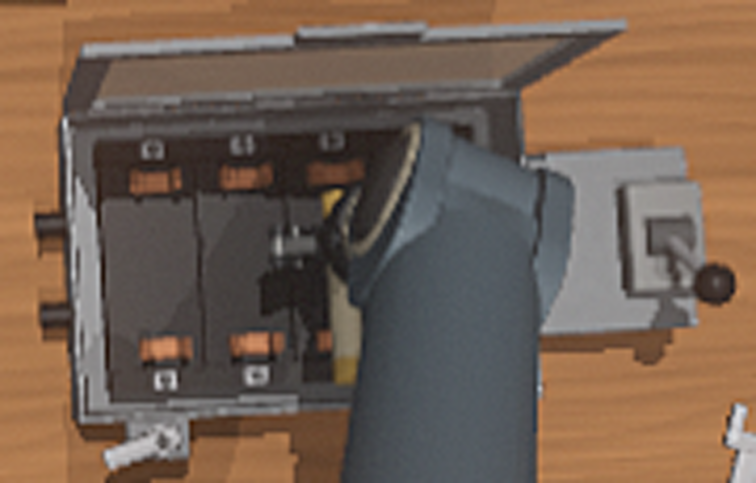

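View pics/b4.png

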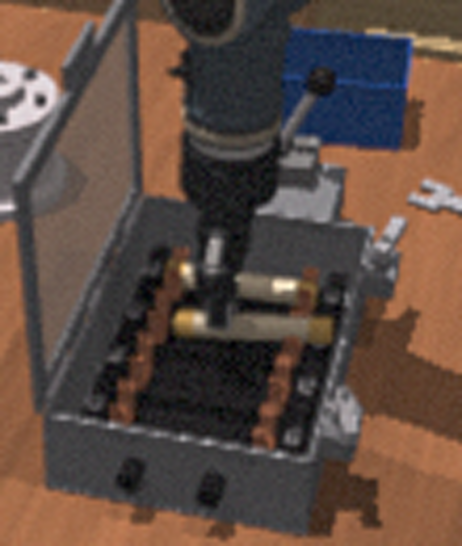

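```bash
python3 - <<'E'
from h import *
s=sense()['position']; move_l([s[0]-.003,s[1],.15],feed=.08); st("lift")
p,_=camera("top"); q,_=camera("side")
cv2.imwrite("pics/a5.png",cv2.resize(p[140:255,270:450],None,fx=4.2,fy=4.2,interpolation=cv2.INTER_CUBIC)[:,:,::-1])
cv2.imwrite("pics/b5.png",cv2.resize(q[90:220,240:350],None,fx=4.2,fy=4.2,interpolation=cv2.INTER_CUBIC)[:,:,::-1])
E
```

```text
lift t19.3 [ 0.5592 -0.1972  0.1494] F [-0.4 -0.3  0.4] gap 0.0116
```

View pics/b5.png

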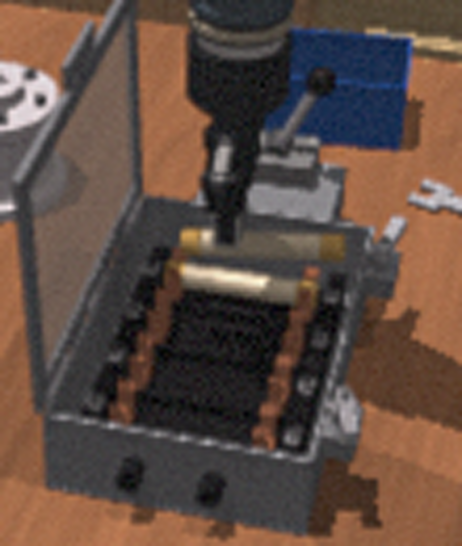

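```bash
python3 - <<'E'
from h import *
f=lambda X,Y:((X+.5)/4.2-.5+240,(Y+.5)/4.2-.5+90)
s=sense();held([f(181,239),f(345,248)],s); print(s['tcp_rot'].round(3).tolist())
E
```

```text
ends along [-0.0379  0.0902] dz from tcp [-0.0313 -0.0174] len 0.1289 tilt 0.109
[[0.005, -1.0, -0.028], [-0.002, -0.028, 1.0], [-1.0, -0.005, -0.002]]
```

```bash
python3 - <<'E'
from h import *
s=sense()['position']; move_l([s[0]-.03,s[1],.19],feed=.12); move_l([.50,.21,.19],feed=.2); st("over mat")
h=move_l([.50,.21,.043],feed=.06,until_force=3); st("touch %s"%h)
command_gripper(.05); p=sense()['position']; move_l([p[0],p[1],.19],feed=.25)
movep([.45,.05,.28],Rd(0))
p,_=camera("top");cv2.imwrite("pics/a6.png",p[:,:,::-1])
for f in find(p): print(f['px'],f['c'].round(4),round(f['yaw'],3))
E
```

```text
over mat t22.1 [0.5002 0.209  0.19  ] F [ 0.1 -0.3 -2. ] gap 0.0118
touch True t24.3 [0.4995 0.2102 0.0466] F [0.2 0.5 3.1] gap 0.0117
(156.2445068359375, 192.9633331298828) [0.5954 0.3525 0.0125] 0.138
(206.7659149169922, 235.9351043701172) [0.4694 0.2101 0.0125] 0.031
(151.35643005371094, 240.43565368652344) [0.4606 0.3682 0.0125] 3.027
```

View pics/a6.png

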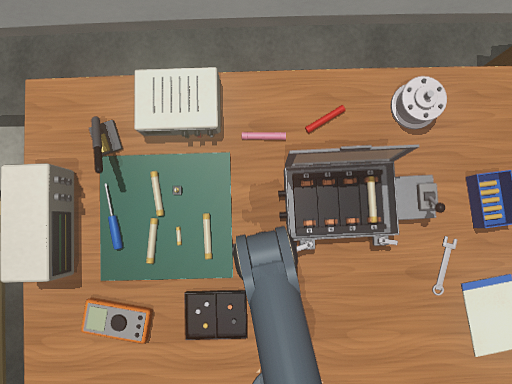

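```bash
cat >> h.py <<'E'
ZG=.0275
def place(y,x=0.,h=.0157):
    R=Rd(PAN[2]); P=pw(x,y,0)
    p=sense()['position'].copy()
    move_l([.455,min(p[1],.25),.19],feed=.25)
    move_l([.455,P[1],.19],R,feed=.25)
    move_l([P[0],P[1],.16],feed=.2); s=st("above")
    if s['finger_gap']<.014: print("LOST"); return s
    q,_=camera("side"); cv2.imwrite("pics/hold_%d.png"%(s['time_s']*10),q[:,:,::-1])
    move_l([P[0],P[1],.0385+h+.026],feed=.15,until_force=25); st("at nose")
    hit=move_l([P[0],P[1],.0385+h-.001],feed=.03,until_force=40); s=st("pressed %s"%hit); return s
def pick(f,zg=None):
    zg=zg or ZG
    R=Rd(f['yaw']); c=f['c']
    command_gripper(.05,110)
    movep([c[0],c[1],.13],R); hit=move_l([c[0],c[1],zg],feed=.1,until_force=12); s=st("down %s"%hit)
    command_gripper(.0,110); s=st("grip")
    move_l([c[0],c[1],.19],feed=.25); s=st("lift"); return s
E
python3 - <<'E'
from h import *
cycle((.4694,.2101),-.03,"7")
E
```

```text
[0.5954 0.3525 0.0125] 0.138
[0.4694 0.2101 0.0125] 0.031
[0.4608 0.3682 0.0125] 3.027
down False t28.6 [0.4699 0.2103 0.0281] F [-0.1 -0.5 -0.3] gap 0.0500
grip t29.0 [0.4698 0.2103 0.0284] F [-1.8 -0.3  5.9] gap 0.0173
lift t29.8 [0.4685 0.2097 0.1889] F [ 0.   0.  -1.9] gap 0.0172
above t32.5 [ 0.5576 -0.1944  0.1597] F [-0.1  0.6 -1.4] gap 0.0174
at nose t33.3 [ 0.5589 -0.1949  0.081 ] F [ 0.6 -0.3 -0. ] gap 0.0175
pressed False t34.3 [ 0.5586 -0.1953  0.0543] F [-1.9 -2.  10.9] gap 0.0172
more True t34.5 [ 0.5587 -0.1954  0.0543] F [-0.7  0.5  7.4] gap 0.0170
open t34.9 [ 0.5585 -0.1956  0.0537] F [ 0.1 -0.2 -0.2] gap 0.0446
up t35.6 [ 0.5578 -0.1949  0.1889] F [-0.4 -0.5  0.2] gap 0.0446
way 1 [np.float64(0.0303), np.float64(0.0253), np.float64(0.0225), np.float64(0.0238), np.float64(0.0257)]
way 2 [np.float64(0.0305), np.float64(0.0265), np.float64(0.0238), np.float64(0.0249), np.float64(0.0297)]
way 3 [np.float64(0.0522), np.float64(0.0518), np.float64(0.0494), np.float64(0.0489), np.float64(0.0504)]
way 4 [np.float64(0.0495), np.float64(0.0496), np.float64(0.0505), np.float64(0.0477), np.float64(0.05)]
```

```bash
python3 - <<'E'
from h import *
wayz(5)
cycle((.5954,.3525),.03,"8")
E
```

```text
way 1 [np.float64(0.0302), np.float64(0.0239), np.float64(0.024), np.float64(0.0237), np.float64(0.0277)]
way 2 [np.float64(0.0304), np.float64(0.0236), np.float64(0.0237), np.float64(0.0236), np.float64(0.0273)]
way 3 [np.float64(0.0501), np.float64(0.05), np.float64(0.0488), np.float64(0.0489), np.float64(0.0497)]
way 4 [np.float64(0.0507), np.float64(0.0483), np.float64(0.0498), np.float64(0.0489), np.float64(0.0488)]
[0.6066 0.3487 0.0125] 0.181
[0.4804 0.3718 0.0125] 2.939
down False t39.9 [0.6072 0.349  0.0284] F [0.5 0.3 0.4] gap 0.0499
grip t40.3 [0.6071 0.349  0.0286] F [-0.7 -0.4  5.5] gap 0.0172
lift t41.1 [0.6055 0.3482 0.1881] F [ 0.1  0.5 -1.8] gap 0.0172
above t44.4 [ 0.556  -0.1344  0.1597] F [-1.  -0.2 -0.7] gap 0.0173
at nose t45.1 [ 0.5574 -0.1348  0.081 ] F [-0.  -1.1 -1.7] gap 0.0175
pressed False t46.2 [ 0.5571 -0.1353  0.0544] F [-3.4 -2.1 10.8] gap 0.0170
more True t46.4 [ 0.5572 -0.1354  0.0545] F [-1.  -0.7  7.7] gap 0.0170
open t46.8 [ 0.557  -0.1357  0.0538] F [-0.2  0.  -0.8] gap 0.0450
up t47.5 [ 0.5563 -0.135   0.1889] F [-0.6  0.5 -0.1] gap 0.0452
way 1 [np.float64(0.031), np.float64(0.0244), np.float64(0.0246), np.float64(0.0231), np.float64(0.0277)]
way 2 [np.float64(0.0498), np.float64(0.0505), np.float64(0.0497), np.float64(0.0493), np.float64(0.0473)]
way 3 [np.float64(0.051), np.float64(0.0499), np.float64(0.0493), np.float64(0.0503), np.float64(0.0525)]
way 4 [np.float64(0.0508), np.float64(0.0487), np.float64(0.0506), np.float64(0.0484), np.float64(0.0524)]
```

View pics/top8.png

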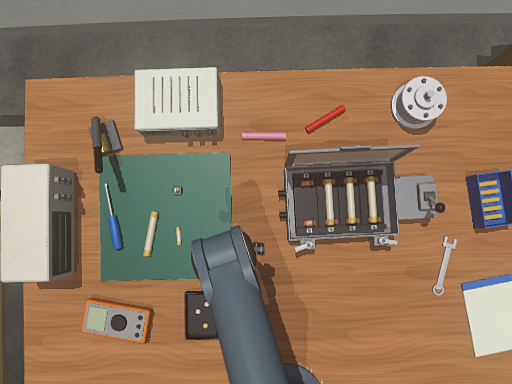

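```bash
python3 - <<'E'
from h import *
cycle((.4804,.3718),.09,"9")
p=cv2.imread("pics/top9.png"); cv2.imwrite("pics/pan9.png",cv2.resize(p[135:255,270:450],None,fx=4.4,fy=4.4,interpolation=cv2.INTER_CUBIC))
p=cv2.imread("pics/side9.png"); cv2.imwrite("pics/spa9.png",cv2.resize(p[80:220,240:350],None,fx=4.2,fy=4.2,interpolation=cv2.INTER_CUBIC))
E
```

```text
[0.4804 0.3718 0.0125] 2.939
down False t51.3 [0.4808 0.3722 0.0282] F [-0.6 -1.1 -0.8] gap 0.0501
grip t51.7 [0.4807 0.3721 0.0285] F [-1.7 -0.3  5.1] gap 0.0169
lift t52.5 [0.4794 0.3712 0.1885] F [ 0.2  0.4 -1.8] gap 0.0173
above t55.3 [ 0.5544 -0.0743  0.1597] F [ 0.2  0.4 -1.1] gap 0.0176
at nose t56.0 [ 0.5559 -0.0748  0.081 ] F [ 0.  -0.6 -0.5] gap 0.0174
pressed False t57.1 [ 0.5556 -0.0753  0.0543] F [-2.7 -1.9 12. ] gap 0.0173
more True t57.3 [ 0.5557 -0.0754  0.0544] F [-1.9  0.1  7. ] gap 0.0173
open t57.7 [ 0.5554 -0.0757  0.0536] F [-0.2 -0.3 -0.1] gap 0.0451
up t58.4 [ 0.5548 -0.0751  0.189 ] F [-0.   0.5 -0.5] gap 0.0449
way 1 [np.float64(0.0513), np.float64(0.0501), np.float64(0.0492), np.float64(0.0512), np.float64(0.0486)]
way 2 [np.float64(0.0494), np.float64(0.0507), np.float64(0.0502), np.float64(0.0489), np.float64(0.0505)]
way 3 [np.float64(0.05), np.float64(0.0498), np.float64(0.049), np.float64(0.0489), np.float64(0.0503)]
way 4 [np.float64(0.051), np.float64(0.0494), np.float64(0.0502), np.float64(0.0504), np.float64(0.0499)]
```

View pics/pan9.png

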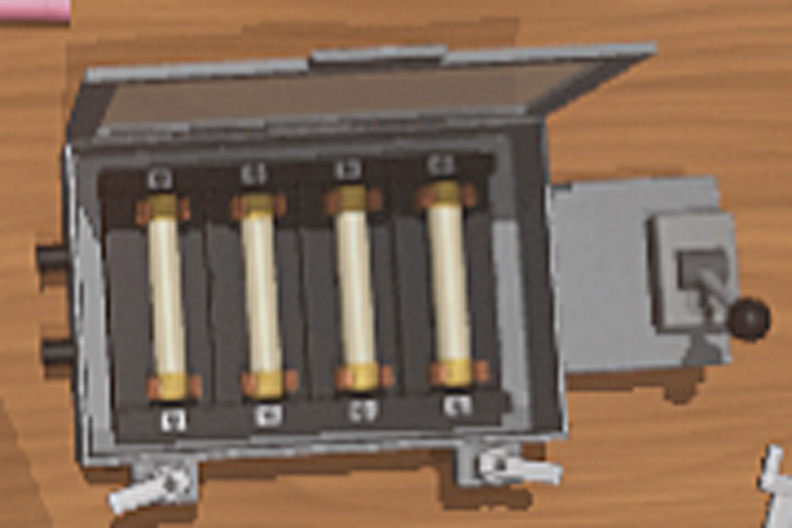

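View pics/spa9.png

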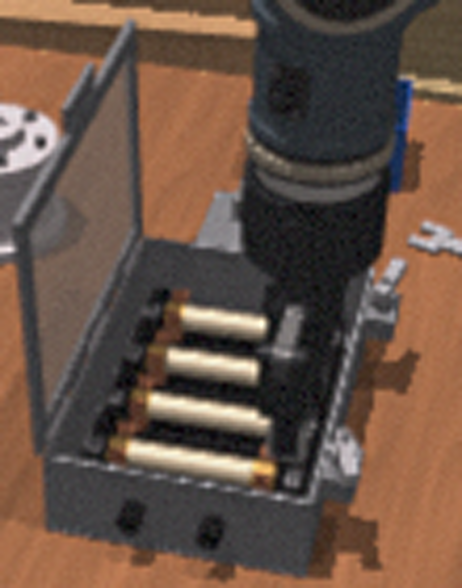

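```bash
python3 - <<'E'
from h import *
pts={}
for a in np.arange(1.4,1.86,.05):
    r=.222
    u=proj("top",[pw(.1-r*np.cos(a),0,.075+r*np.sin(a))])[0]; w=proj("side",[pw(.1-r*np.cos(a),0,.075+r*np.sin(a))])[0]
    print(round(a,2),"pan9 crop",((u-[270,135]+.5)*4.4).round(0),"spa9",((w-[240,80]+.5)*4.2).round(0))
for a in (1.9,1.75,1.5,1.2,.9,.6,.3,0):
    r=.205; P=pw(.1-r*np.cos(a)+.006*np.sin(a)+.011,0,.075+r*np.sin(a)+.006*np.cos(a)+.025); j=inverse_kinematics(P,Rd(PAN[2])); print(a,P.round(3),None if j is None else np.round(j,2))
print(inverse_kinematics(pw(.24,0,.37),Rd(PAN[2])))
E
```

```text
1.4 pan9 crop [386. 148.] spa9 [144.  98.]
1.45 pan9 crop [385. 126.] spa9 [129.  94.]
1.5 pan9 crop [384. 104.] spa9 [114.  91.]
1.55 pan9 crop [382.  82.] spa9 [98. 88.]
1.6 pan9 crop [381.  61.] spa9 [83. 86.]
1.65 pan9 crop [379.  40.] spa9 [68. 85.]
1.7 pan9 crop [377.  19.] spa9 [54. 85.]
1.75 pan9 crop [375.  -2.] spa9 [39. 85.]
1.8 pan9 crop [373. -22.] spa9 [25. 86.]
1.85 pan9 crop [370. -41.] spa9 [11. 88.]
1.9 [ 0.741 -0.16   0.292] [-0.18  0.64  0.6   1.28 -0.36  1.32  2.01]
1.75 [ 0.711 -0.161  0.301] [-0.2   0.58  0.61  1.36 -0.33  1.3   2.01]
1.5 [ 0.66  -0.162  0.305] [-0.23  0.49  0.62  1.49 -0.29  1.26  2.02]
1.2 [ 0.6   -0.163  0.293] [-0.25  0.39  0.62  1.65 -0.24  1.18  2.02]
0.9 [ 0.546 -0.165  0.264] [-0.26  0.32  0.62  1.81 -0.21  1.08  2.02]
0.6 [ 0.503 -0.166  0.221] [-0.26  0.3   0.62  1.95 -0.21  0.96  2.05]
0.3 [ 0.475 -0.167  0.166] [-0.24  0.33  0.61  2.06 -0.26  0.82  2.12]
0 [ 0.464 -0.167  0.106] [-0.2   0.42  0.57  2.13 -0.35  0.69  2.21]
[-0.13373742  0.72380301  0.62295429  0.96656534 -0.39675785  1.55387863
  1.96344386]
```

```bash
python3 - <<'E'
from h import *
R=Rd(PAN[2]); command_gripper(0,60); 
move_l([.45,.0,.40],R,feed=.25); P=pw(0,0,.40); move_l(P,feed=.25); P=pw(.17,0,.40); move_l(P,feed=.2); st("behind")
h=move_l(pw(.17,0,.305),feed=.1,until_force=5); st("down %s"%h)
for n in("top","side"):
    p,_=camera(n); cv2.imwrite(f"pics/{n}10.png",p[:,:,::-1])
E
```

```text
behind t62.7 [ 0.7271 -0.1601  0.4004] F [-0.3 -0.6  0.8] gap -0.0000
down False t63.8 [ 0.7281 -0.1604  0.306 ] F [ 0.   1.2 -1.1] gap -0.0002
```

View pics/side10.png

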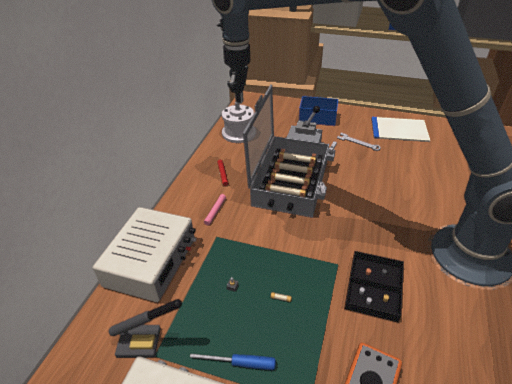

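```bash
python3 - <<'E'
from h import *
def arc(a,r=.205): return pw(.1-r*np.cos(a)+.006*np.sin(a)+.011,0,.075+r*np.sin(a)+.006*np.cos(a)+.025)
for a in np.r_[np.arange(1.6,.25,-.1),.2,.1]:
    h=move_l(arc(a),feed=.09,until_force=15)
    if h: st("hit %.2f"%a); break
st("a=%.2f"%a)
for n in("top","side"):
    p,_=camera(n); cv2.imwrite(f"pics/{n}11.png",p[:,:,::-1])
E
```

```text
a=0.10 t70.2 [ 0.4655 -0.1669  0.1264] F [-0.3 -0.3  1.1] gap -0.0002
```

View pics/side11.png

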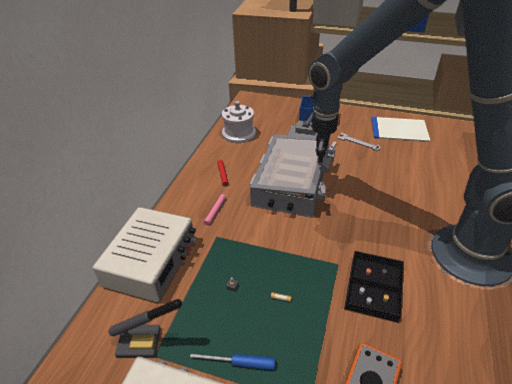

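```bash
python3 - <<'E'
from h import *
p=sense()['position'].copy()
h=move_l([p[0],p[1],.098],feed=.04,until_force=14); st("press %s"%h)
sleep(.3); st()
p=sense()['position'].copy(); move_l([p[0],p[1],.25],feed=.2); st("up")
movep([.45,.12,.28],Rd(0))
p,_=camera("top"); q,_=camera("side")
cv2.imwrite("pics/a12.png",cv2.resize(p[150:255,270:450],None,fx=4.4,fy=4.4,interpolation=cv2.INTER_CUBIC)[:,:,::-1])
cv2.imwrite("pics/top12.png",p[:,:,::-1])
cv2.imwrite("pics/b12.png",cv2.resize(q[80:220,240:350],None,fx=4.2,fy=4.2,interpolation=cv2.INTER_CUBIC)[:,:,::-1])
E
```

```text
press True t70.8 [ 0.4658 -0.167   0.106 ] F [-2.3  0.9 10.9] gap -0.0001
 t71.2 [ 0.4657 -0.1669  0.106 ] F [-1.7  0.8  7.3] gap 0.0002
up t72.0 [ 0.465  -0.1665  0.2488] F [-0.4  0.3 -0.6] gap 0.0000
```

View pics/a12.png

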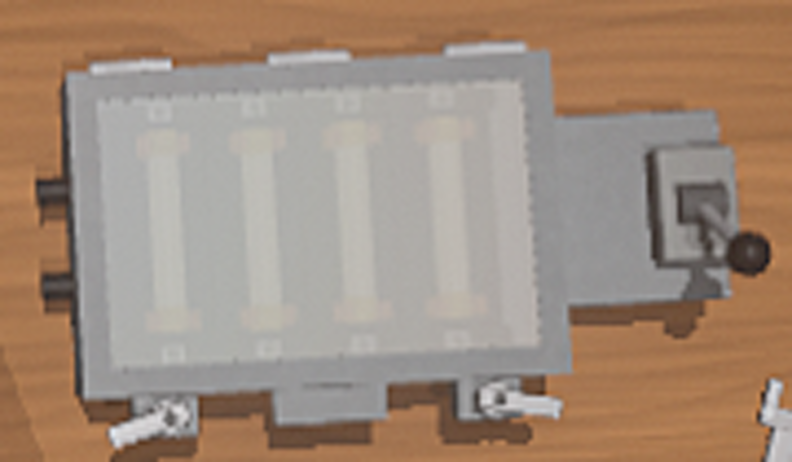

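View pics/b12.png

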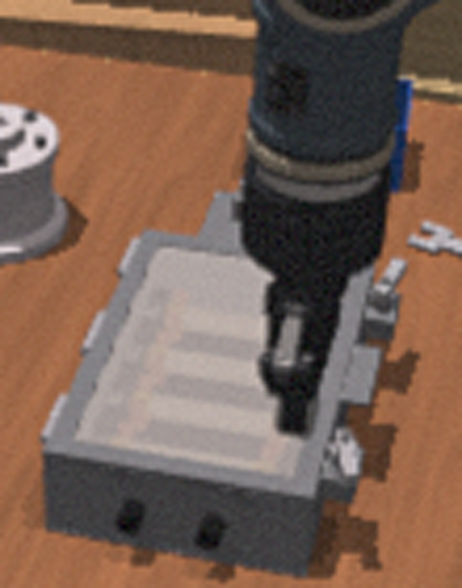

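```bash
cat >> h.py <<'E'
def button(side):
    sg=1 if side=="left" else -1
    def pt(th,d,z=.111,rho=.029):
        n=np.array([np.sin(th),np.cos(th)]); t=np.array([np.cos(th),-np.sin(th)]); q=rho*n-d*t
        return pw(-.113+q[0],sg*(.1+q[1]),z)
    R=Rd(PAN[2]); command_gripper(0,60)
    p=pt(-.45,.038,.2); s=sense()['position']; move_l([p[0]-.0,p[1],.25],R,feed=.25)
    h=move_l(pt(-.45,.038),feed=.12,until_force=6); st("down %s"%h)
    if h: return
    for th in np.r_[-.45,np.arange(-.3,1.9,.12)]:
        h=move_l(pt(th,.017),feed=.08,until_force=9)
        if h: st("hit at th=%.2f"%th); break
    else: st("end th=%.2f"%th)
    sleep(.2); s=st()
    p=pt(th-.15,.03); move_l(p,feed=.1); p[2]=.25; move_l(p,feed=.25)
E
python3 - <<'E'
from h import *
move_l(pw(-.15,.2,.28),feed=.25)
button("left"); 
q,_=camera("side"); cv2.imwrite("pics/b13.png",cv2.resize(q[80:220,240:350],None,fx=4.2,fy=4.2,interpolation=cv2.INTER_CUBIC)[:,:,::-1])
move_l([.42,.12,.28],feed=.25)
p,_=camera("top")
cv2.imwrite("pics/a13.png",cv2.resize(p[150:255,270:450],None,fx=4.4,fy=4.4,interpolation=cv2.INTER_CUBIC)[:,:,::-1])
E
```

```text
down False t75.8 [ 0.3957 -0.059   0.1115] F [0.1 0.7 0.3] gap -0.0001
end th=1.86 t81.0 [ 0.4704 -0.0493  0.1103] F [-11.2  24.3  15.9] gap -0.0001
 t81.2 [ 0.4704 -0.0493  0.1104] F [-11.4  24.3  15.7] gap 0.0001
```

View pics/a13.png

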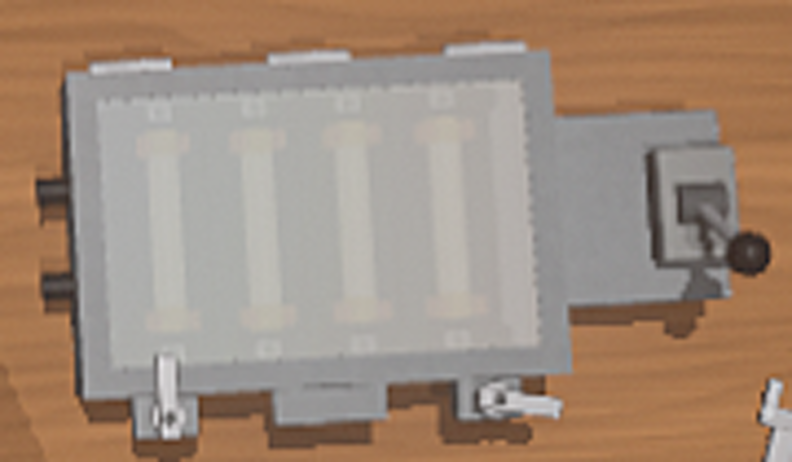

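```bash
sed -i 's/np.arange(-.3,1.9,.12)/np.arange(-.3,1.7,.12)/' h.py; python3 - <<'E'
from h import *
move_l(pw(-.15,-.116,.28),feed=.25)
button("right"); 
move_l([.42,.12,.28],feed=.25)
p,_=camera("top"); q,_=camera("side")
cv2.imwrite("pics/a14.png",cv2.resize(p[150:255,270:450],None,fx=4.4,fy=4.4,interpolation=cv2.INTER_CUBIC)[:,:,::-1])
cv2.imwrite("pics/b14.png",cv2.resize(q[80:220,240:350],None,fx=4.2,fy=4.2,interpolation=cv2.INTER_CUBIC)[:,:,::-1])
E
```

```text
down False t86.8 [ 0.4012 -0.2785  0.1115] F [0.9 0.5 1. ] gap 0.0001
end th=1.62 t91.4 [ 0.4763 -0.2854  0.1114] F [-3.7 -9.1  0.8] gap -0.0007
 t91.6 [ 0.4763 -0.2854  0.1114] F [-4.7 -8.7  1. ] gap -0.0001
```

View pics/a14.png

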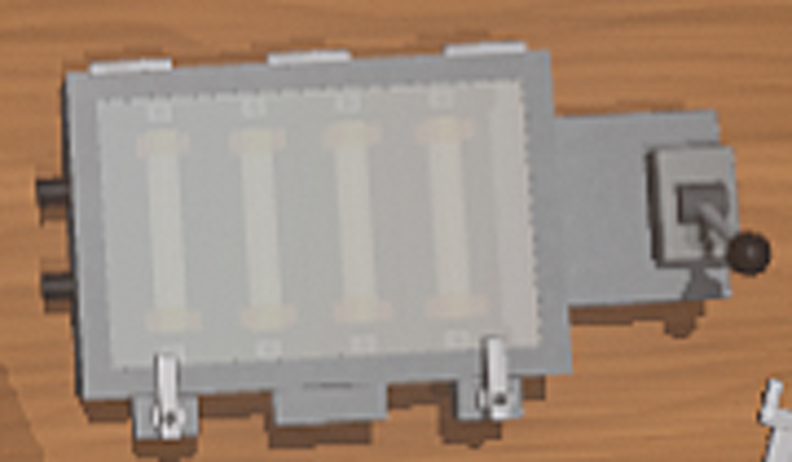

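View pics/b14.png

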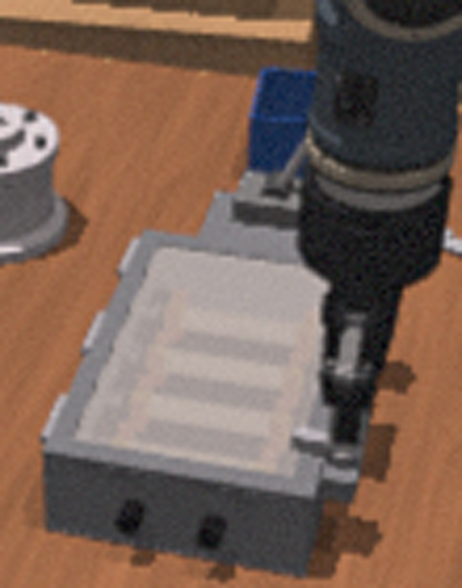

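```bash
python3 - <<'E'
from h import *
B=onz("top",[(439.6,206.9)],.152)[0]; c,s=np.cos(PAN[2]),np.sin(PAN[2]); d=B[:2]-PAN[:2]; bx,by=c*d[0]+s*d[1],-s*d[0]+c*d[1]
print(B,bx,by)
y=-.235
move_l(pw(bx-.07,y,.28),Rd(PAN[2]),feed=.25)
h=move_l(pw(bx-.07,y,.165),feed=.15,until_force=6); st("down %s"%h)
h=move_l(pw(bx-.024+.05,y,.165),feed=.1,until_force=20); st("mid %s"%h)
h=move_l(pw(bx-.024+.084,y,.165),feed=.06,until_force=14); st("end %s"%h)
sleep(.2)
move_l(pw(bx-.05,y,.165),feed=.15); move_l(pw(bx-.07,y,.28),feed=.25)
move_l([.42,.12,.28],feed=.3)
p,_=camera("top"); q,_=camera("side")
cv2.imwrite("pics/a15.png",cv2.resize(p[150:255,270:450],None,fx=4.4,fy=4.4,interpolation=cv2.INTER_CUBIC)[:,:,::-1])
cv2.imwrite("pics/b15.png",q[:,:,::-1])
E
```

```text
[ 0.53031049 -0.4017833   0.152     ] -0.033530643445686036 -0.2365052540255224
down False t97.8 [ 0.4606 -0.4026  0.1658] F [ 0.4 -0.4  0. ] gap -0.0002
mid False t98.9 [ 0.5557 -0.3997  0.165 ] F [-0.1 -0.1 -0.5] gap 0.0001
end True t99.3 [ 0.5771 -0.3995  0.1641] F [-2.  -0.   2.1] gap -0.0002
```

View pics/a15.png

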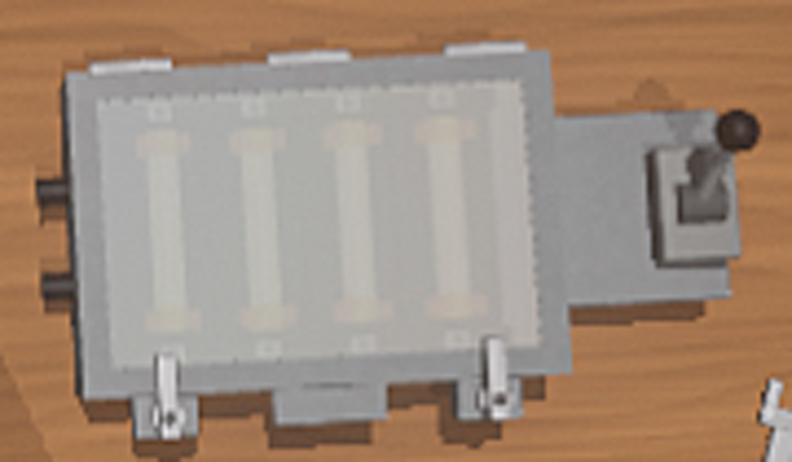

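View pics/b15.png

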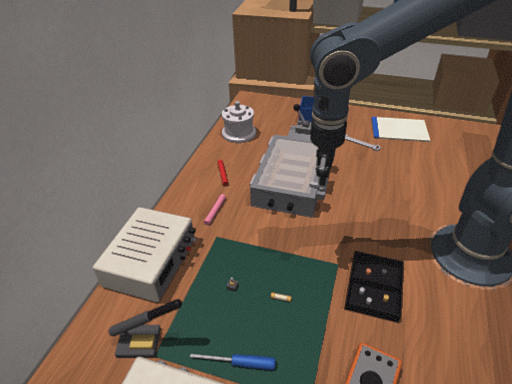

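```bash
python3 - <<'E'
from h import *
B=onz("top",[(270+738.5/4.4-.5,150+131.5/4.4-.5)],.152)[0]; d=B[:2]-PAN[:2]; c,s=np.cos(PAN[2]),np.sin(PAN[2]); print(c*d[0]+s*d[1],"angle",np.arcsin((c*d[0]+s*d[1])/.08)+.5)
# bars' directions
for n,a,b in(("L",(165,355),(172,437)),("R",(492,338),(501,418))):
    W=onz("top",[(270+X/4.4,150+Y/4.4) for X,Y in(a,b)],.097); v=W[0]-W[1]; print(n,np.arctan2(v[1],v[0])-PAN[2])
E
```

```text
0.03719971942119443 angle 0.98363064963553
L 0.026430034271029548
R 0.04435793231432568
```

```bash
python3 - <<'E'
from rig import *
finish_job(); print(sense()['time_s'])
E
```

```text
the job is handed in; nothing more can be done
the job is handed in; nothing more can be done
```

The job is handed in, and my last checks found every step met. The robot gives no verdict, so I can't confirm a pass.

**What I did:** I pressed all four long fuses into the four ways, then closed the cover slowly with the closed fingertips. After that I turned both turnbuttons to their stops and pushed the switch lever over to on. It took about 103 s by the robot's clock. I left the small fuse, potentiometer, screwdriver and the pink and red look-alikes alone.

**Last checks:**

| Item | Reading | Needed |
|---|---|---|
| Fuse tops (depth image, before closing) | 0.048–0.052 m; about 0.049 m is home | at most about 0.0525 m |
| Cover (fingertip height while pressing) | 0.081 m, flat on the case | flat on the case |
| Turnbuttons | within about 0.05 rad of square | at least 1.40 of 1.57 rad |
| Switch | about 0.98 rad | above 0.85 rad |

**What went wrong on the way:**
- **Second fuse:** it slipped in the grip on its way over, most likely because its end struck the raised cover; the cover moved back a little. I put the fuse back on the mat, gripped it again and seated it by a path farther from the cover.
- **Knocked fuses:** the last two were moved on the mat part-way through the run. I found them again in a new picture before picking each one.
- **Left turnbutton:** I pushed past its stop and the wrist force reached about 31 N, within the limit of 120 N. I shortened the stroke for the right one.

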